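# Fit an indicator lens and hold its bezel flush on a sloped panel

### The job

Put the indicator lens into the round pocket of the switch box's sloped panel, flange down in the pocket and dome outward, and let go of it. Then take the square bezel by its collar, tilt it to the panel's slope and press it lightly over the lens, centred, square to the panel and flush all round. Finish while still gripping the bezel and pressing it steadily against the panel, as you would while the adhesive sets; leave the puck, the tripod foot and the clevis pin undisturbed.

Things in the scene. Friction and masses are not known exactly. Their poses are not given: they have to be found in the camera images.
- switchbox: Fixed grey metal switch box. Well 150 mm (x) by 140 mm (y), 60 mm high; origin under the well's centre, at shelf height. A side bay 50 mm wide (y 70 to 120 mm), equally high, carries a red rocker switch (to 70 mm). The sloped aluminium panel rises out of the well, its low edge at the box's -x side, which looks away from the robot (box yaw about pi).
- panel_face (a point): Centre of the panel's face, at the mouth of its round pocket (49 mm wide, 6.5 mm deep, flat floor), 80 to 105 mm above the shelf. z: outward normal; x: uphill, roughly towards the robot (the low edge is the far one); y: level. Panel 120 mm (x) by 126 mm (y). The slope differs each time, 0.2 to 0.5 rad from level. Nothing stands above the face.
- lens: Indicator lens, 50 g: round aluminium flange 44 mm wide, 5 mm thick, on it a round glass stud 22 mm wide, straight to 20 mm and domed to 25 mm above the underside; grip it by the stud. Origin at the centre of the underside, z to the dome. It starts dome up on the shelf, left or right of the box, nearer the robot. Seated, its flange lies 1.5 mm below the panel's face.
- lens_top (a point): Top of the lens's dome, 25 mm above the underside on its axis.
- bezel: Dark steel bezel, 180 g: plate 90 by 90 by 5 mm with a square collar 46 mm wide outside, to 30 mm above the underside; a 36 mm square opening goes through both and takes the stud. Origin at the underside's centre, z up the collar, x, y square to the sides (alike each quarter turn). Starts flat on the shelf, collar up, to the other side from the lens. Grip two outer sides of the collar.
- gps_puck: White plastic GPS puck, 72 mm wide, 29 mm high, beside the box; leave it alone. Origin under its centre.
- tripod_foot: Bronze leveling tripod foot, 56 mm wide, 55 mm high, beside the box; leave it alone. Origin under its centre.
- clevis_pin: Steel clevis pin standing on its head, 22 mm wide, 48 mm high, between robot and box; leave it alone. Origin under its centre.
- panel: The sloped aluminium panel, on a very stiff hinge that does not give under a light push. Origin on the hinge, in the middle of the low edge of its underside (12 mm under the face, 60 mm downhill of its centre); axes as panel_face.

How it is judged:
By the outcome, as a careful person would: the job done as asked, in the order asked, and still so for the second after the job is handed in, while the arm keeps its last pose, push and grip.
It also fails if it takes over 61 s, if anything falls off the work surface, if the arm or the gripper's body presses on something with over 40 N, if the wrist force passes 120 N, or if a joint passes its speed limit or range.

### The arm

A 7-joint arm with a two-finger parallel gripper is mounted at the origin on the work surface. World frame = base frame: x ahead of the robot, y to its left, z up, the work surface at z = 0. Lengths are in m, angles in rad, forces in N, time in s.
With the tool pointing down it reaches from about 0.425 to 1.025 m from the base axis. Payload 3.6 kg.
Tool frame: the origin (TCP) lies where the fingers leave the gripper's body, on its centre line; the fingertips stand 73 mm ahead of it and the grasp point (between the pads) lies 54 mm ahead of it (arm.tip_reach is the distance from the TCP to the fingertips, in m); z points along the fingers, y is the line along which they close (so a half turn about z gives the same grasp; the last joint's range is limited). The gripper opens to 85 mm and grips with 20 to 120 N. Pads are 22 mm wide; open, the fingers measure 114 mm over their backs; the gripper's body (76 mm by 85 mm) begins 54 mm behind the grasp point. The pads swing forward as they close: fully open they stand 13 mm farther back than shut.
Start: joints at [1.218, 0.591, 0.048, 1.609, -0.033, 0.943, -0.034], TCP at [0.186, -0.701, 0.304] pointing down, gripper open.
Joint ranges: [-2.69, 2.69], [-0.47, 2.24], [-1.27, 1.36], [0.19, 2.51], [-1.53, 4.68], [0.08, 2.07], [-3.09, 3.09]. Speed limits (rad/s): [2.57, 2.57, 3.14, 3.14, 3.14, 3.14, 3.14].

### API

Orientations are given as a unit quaternion [w, x, y, z].
In Python, from cell import arm gives the robot as it stands.
- The arm moves only by the tool drive_effector, called after "Request:" in YAML: its name, and indented under it one key for each argument. Schema: {"type":"object","properties":{"plan":{"type":"array","items":{"type":"number"},"minItems":6,"maxItems":60},"jaw":{"type":"number"},"only":{"type":"string"},"quiet":{"type":"boolean"},"lines":{"type":"string"}},"required":["plan"],"additionalProperties":false}. plan is one flat list of numbers that holds 1 to 10 rows one after another, with no inner brackets; each row has 6 numbers: dx, dy, dz in m, then a rotation vector rx, ry, rz in rad; each row is the pose to reach, as a shift and turn from the pose commanded when the call began, along the tool's axes at that moment; what a row does not reach only later rows make up. A row lasts 1/12 s, in which the tool goes at most 0.0417 m and 0.125 rad, less where a joint would pass 70% of its speed; a pose out of reach is approached as far as the arm can. jaw is the opening from 0.0 (shut) to 1.0 (fully open), set as the call begins (left out keeps the last). The fingers move at their own pace and stop on an object; the grip force is fixed at half the most. Time passes only in rows, so rows that do not move let the fingers close. The tool returns the time, the measured TCP pose, the force, the opening and the grip force at its end. only (a regular expression) keeps the lines of the reply that match it, lines (a string "A,B") keeps lines A to B, and quiet returns only ok. Input that does not fit is refused with a message, and nothing moves.
- arm.get_obs(): the state, without advancing time (a new reading comes with each control period).
- arm.capture(name): name is "scene" or "top" or "wrist"; returns a dict with "pixels" (400x640x3 uint8, red, green, blue), "intrinsics" (3x3 intrinsics, pixels), "view" (4x4, takes a point from world to camera coordinates); the wrist camera has in their place "T_tool_cam" (4x4, takes a point from camera to tool coordinates, whose origin is the TCP and whose axes are the flange's). Camera axes: x right, y up, looking along -z (the intrinsics and any distortion apply to the point x, -y, -z); pixel columns grow to the right and rows downward; lengths in m; the calibration is good to about 2 mm. A picture is of the moment at which its call begins: read the wrist's pose just before it. There is no depth.
- arm.sign_off(): hands the job in; it is judged then, once.
The state is a dict: "clock": time; "q": joint angles; "dq": joint speeds; "tau": joint torques, N m; "tool_pos": TCP position; "eef_rot": TCP orientation; "wrist_force": force on the tool from outside, world axes, zero at the start; "ft_torque": the same for the moment, N m; "finger_gap": opening from 0.0 (shut) to 1.0 (fully open); "gripper_force": force on a finger pad.
Only numpy, scipy, OpenCV 4.12 (cv2) and the standard library are available. Lean on these libraries where they do the work, as an engineer would, in place of code of your own. Each camera call takes 0.05 s, during which the arm holds its last target. There are 200 camera calls.

## Working session

There is one attempt and no reset: what is moved stays moved. The work goes in short steps, Python scripts to look and compute and a tool call to move; the robot and the scene stay as the last step left them, time stands still between calls to the robot, and variables do not carry over. Pictures are saved under pics/ and viewed, at most 10 in all, crops included, and the job is handed in when it is done.

```bash
ls; mkdir -p pics
```

Create h.py:
```python
import numpy as np, cv2
from scipy.spatial.transform import Rotation as R
from cell import arm
def rot(q): return R.from_quat([q[1],q[2],q[3],q[0]])
def cap(n):
    o=arm.get_obs(); c=arm.capture(n); K=np.array(c["intrinsics"]); 
    if n=="wrist":
        T=np.eye(4); T[:3,:3]=rot(o["eef_rot"]).as_matrix(); T[:3,3]=o["tool_pos"]
        V=np.linalg.inv(T@np.array(c["T_tool_cam"]))
    else: V=np.array(c["view"])
    extra={k:v for k,v in c.items() if k not in("pixels",)}
    return np.array(c["pixels"]),K,V,extra
def ray(K,V,uv):
    C=np.linalg.inv(V); p=np.linalg.inv(K)@np.array([uv[0],uv[1],1.]); d=C[:3,:3]@np.array([p[0],-p[1],-p[2]])
    return C[:3,3],d/np.linalg.norm(d)
def onplane(K,V,uv,z):
    o,d=ray(K,V,uv); return o+d*(z-o[2])/d[2]
def proj(K,V,P):
    c=V[:3,:3]@np.asarray(P)+V[:3,3]; u=K@np.array([c[0],-c[1],-c[2]]); return u[:2]/u[2]
def tri(obs):
    A=np.zeros((3,3));b=np.zeros(3)
    for K,V,uv in obs:
        o,d=ray(K,V,uv);M=np.eye(3)-np.outer(d,d);A+=M;b+=M@o
    P=np.linalg.solve(A,b); return P,[np.linalg.norm(np.cross(P-ray(K,V,uv)[0],ray(K,V,uv)[1])) for K,V,uv in obs]
def save(img,n): cv2.imwrite("pics/"+n,img[...,::-1])
```

Run:
```python
from h import *
print(arm.get_obs(), arm.tip_reach)
ims=[]
for n in("scene","top"):
    p,K,V,e=cap(n); np.savez(f"{n}.npz",p=p,K=K,V=V); save(p,n+".png"); print(n,{k:(np.round(v,4).tolist() if not isinstance(v,str) else v) for k,v in e.items()}, np.linalg.inv(V)[:3,3])
```

```text
cell.py
pics
{'clock': 0.0, 'q': array([ 1.21851307,  0.59210526,  0.04828805,  1.60986322, -0.0332562 ,
        0.94267478, -0.03372767]), 'dq': array([-0.00084909, -0.00032208, -0.00015079,  0.00161095,  0.00109458,
        0.0006949 , -0.00145697]), 'tau': array([-2.77259960e-04, -5.48696101e+01,  1.54641755e+00, -1.98123497e+01,
        9.35938413e-03,  8.94312485e-03,  1.83427481e-06]), 'tool_pos': array([ 0.18537038, -0.70020046,  0.30273514]), 'eef_rot': array([-1.10143161e-03,  9.91634314e-01,  1.29074104e-01, -2.21759697e-04]), 'wrist_force': array([-0.18096012,  0.17145324,  0.27184775]), 'ft_torque': array([-0.04342369,  0.00024006,  0.01430319]), 'gripper_force': 0.0, 'finger_gap': 1.0041629614289729} 0.0726
scene {'intrinsics': [[497.7969, 0.0, 314.2215], [0.0, 497.7969, 196.8653], [0.0, 0.0, 1.0]], 'view': [[0.2318, 0.9726, 0.0185, -0.1426], [-0.5827, 0.1236, 0.8032, 0.2721], [0.7789, -0.1969, 0.5954, -1.4912], [0.0, 0.0, 0.0, 1.0]]} [ 1.35312279 -0.18858011  0.67191492]
top {'intrinsics': [[457.7664, 0.0, 314.1988], [0.0, 457.7664, 207.5864], [0.0, 0.0, 1.0]], 'view': [[0.0173, -0.9998, -0.0067, -0.0091], [0.9845, 0.0158, 0.1748, -0.57], [-0.1746, -0.0096, 0.9846, -1.135], [0.0, 0.0, 0.0, 1.0]]} [ 0.36313072 -0.01106581  1.21710625]
```

View pics/scene.png

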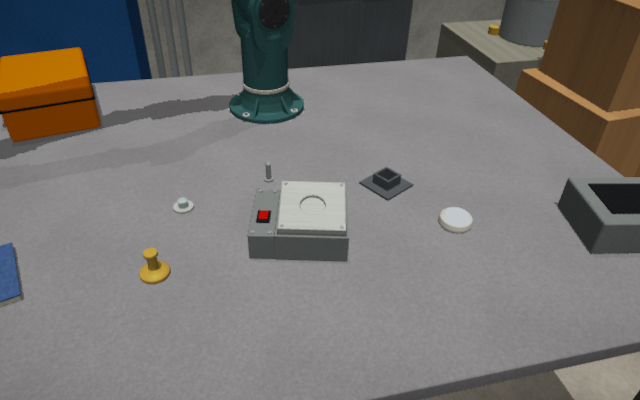

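View pics/top.png

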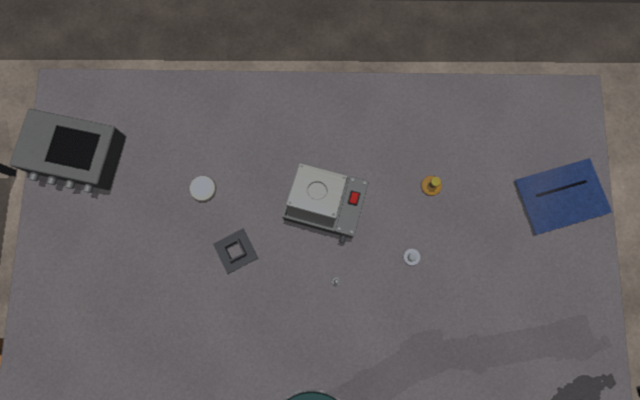

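Scene and top views: lens at top (412,257), scene (183,205). Bezel at top (236,251), scene (386,182). Pocket at top (317,190), scene (313,205). Pin at top (336,282). Puck and foot are clear of these.

Run:
```python
from h import *
d={n:np.load(n+".npz") for n in("scene","top")}
S=lambda uv:(d["scene"]["K"],d["scene"]["V"],uv); T=lambda uv:(d["top"]["K"],d["top"]["V"],uv)
for n,a,b in [("lens",(183,204),(412,257)),("bezelcollar top",(387,175),(236,251)),("pocket",(313,205),(317,190)),("pin",(268,168),(336,280)),("puck",(456,218),(202,188)),("foot",(151,253),(435,183)),("switch",(264,214),(354,198)),
 ("cFR",(282.5,184),(287.5,219)),("cFL",(345,184),(338,225)),("cNR",(347,231),(299,166)),]:
    P,e=tri([S(a),T(b)]); print(n,P.round(4),np.round(e,4))
# fine masks
g=cv2.resize(d["top"]["p"][140:300,180:460],None,fx=2.8,fy=2.8,interpolation=cv2.INTER_CUBIC)
save(g,"topcrop.png")
o=arm.get_obs();Rm=rot(o["eef_rot"]).as_matrix();print(Rm.round(3))
```

```text
lens [ 0.4499 -0.2568  0.008 ] [0.0018 0.0018]
bezelcollar top [0.4579 0.2068 0.0245] [0.0046 0.0046]
pocket [ 0.6097 -0.0045  0.0846] [0.0018 0.0018]
pin [ 0.3863 -0.0575  0.034 ] [0.0008 0.0008]
puck [0.6261 0.3054 0.0124] [0.0011 0.0011]
foot [ 0.6409 -0.3127  0.0478] [0.0015 0.0015]
switch [ 0.5942 -0.0991  0.0661] [0.0022 0.0022]
cFR [0.5271 0.0098 0.0842] [0.0568 0.0568]
cFL [0.5422 0.0074 0.0917] [0.0709 0.0709]
cNR [0.6771 0.0443 0.0658] [0.0028 0.0028]
[[ 0.967  0.256 -0.001]
 [ 0.256 -0.967  0.002]
 [-0.    -0.002 -1.   ]]
```

Run:
```python
from h import *
p,K,V,e=cap("wrist"); print(K,np.round(e["T_tool_cam"],4))
```

```text
[[317.92473128   0.         321.62086849]
 [  0.         317.92473128 195.84175715]
 [  0.           0.           1.        ]] [[-9.000e-04  9.556e-01  2.946e-01  7.540e-02]
 [ 1.000e+00  1.000e-03 -4.000e-04 -4.000e-04]
 [-6.000e-04  2.946e-01 -9.556e-01 -6.990e-02]
 [ 0.000e+00  0.000e+00  0.000e+00  1.000e+00]]
```

Request:
drive_effector:
  plan: [0.03,-0.03,0,0,0,0,0.06,-0.06,0,0,0,0,0.09,-0.09,0,0,0,0,0.12,-0.12,0,0,0,0,0.15,-0.15,0,0,0,0,0.18,-0.18,0,0,0,0,0.21,-0.21,0,0,0,0,0.24,-0.24,0,0,0,0,0.27,-0.26,0,0,0,0,0.30,-0.28,0,0,0,0]

```text
clock: 0.98
tool_pos: [0.4046, -0.3505, 0.3038]
eef_rot: [-0.001, 0.992, 0.13, -0.0]
wrist_force: [0.7, -0.1, 0.2]
finger_gap: 1.0
gripper_force: 0.0
```
View pics/topcrop.png

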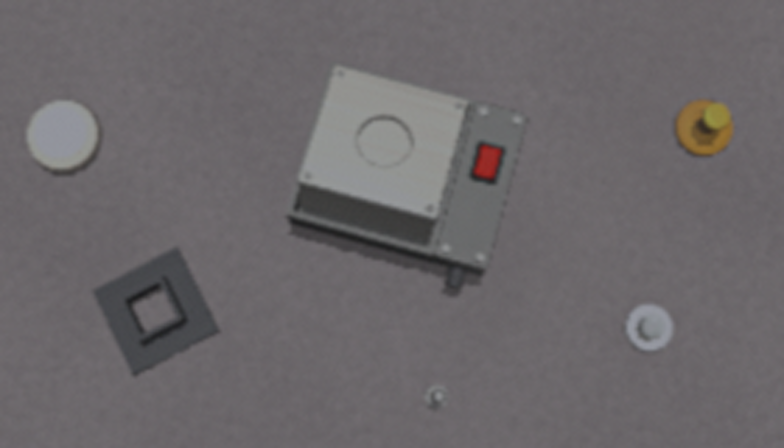

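The top crop shows the panel with its four corner screws, crop (340,72), (459,104), (430,208) and (308,175), with the pocket at (385,141). Next a wrist look near the lens.

Run:
```python
from h import *
p,K,V,e=cap("wrist"); np.savez("w1.npz",p=p,K=K,V=V); save(p,"w1.png")
print(proj(K,V,[.45,-.257,.02]))
```

```text
[248.52345681 105.25139732]
```

Request:
drive_effector:
  plan: [0.02,-0.02,0,0,0,0,0.04,-0.04,0,0,0,0,0.06,-0.06,0,0,0,0,0.08,-0.08,0,0,0,0,0.08,-0.08,0,0,0,0,0.08,-0.08,0,0,0,0]

```text
clock: 1.53
tool_pos: [0.4616, -0.2539, 0.3038]
eef_rot: [-0.0, 0.991, 0.131, 0.0]
wrist_force: [-0.5, -1.0, 0.0]
finger_gap: 1.0
gripper_force: 0.0
```

Run:
```python
from h import *
p,K,V,e=cap("wrist"); np.savez("w2.npz",p=p,K=K,V=V)
print(proj(K,V,[.45,-.257,.02]))
a=np.load("w1.npz")["p"]
save(cv2.resize(np.vstack([a,p]),None,fx=.75,fy=.75),"w12.png")
```

```text
[321.9216634  177.82511333]
```

View pics/w12.png

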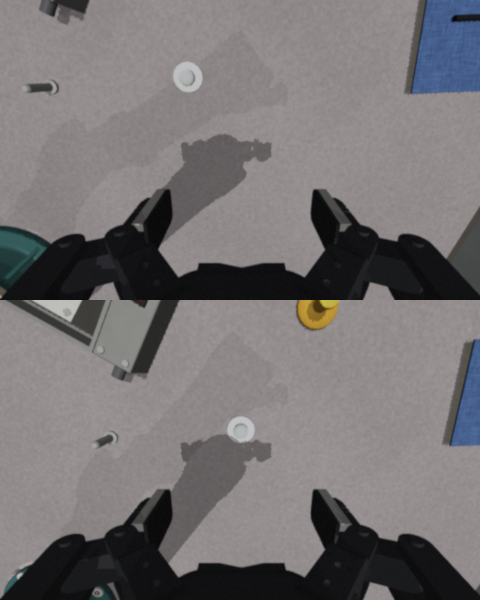

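The lens is at w1 (250,102) and w2 (321,173): a bright flange ring with a grey stud top. I'll segment both.

Run:
```python
from h import *
ws=[np.load(f"w{i}.npz") for i in(1,2)]
fl=[];st=[]
for w,c in zip(ws,[(250,102),(321,173)]):
    p=w["p"]; g=cv2.cvtColor(p,cv2.COLOR_RGB2GRAY); x0,y0=c[0]-35,c[1]-35
    k=cv2.resize(g[y0:y0+70,x0:x0+70],None,fx=4,fy=4,interpolation=cv2.INTER_CUBIC)
    t=175; m=(k>t).astype(np.uint8); cs,h=cv2.findContours(m,cv2.RETR_CCOMP,cv2.CHAIN_APPROX_NONE)
    i=max(range(len(cs)),key=lambda j:cv2.contourArea(cs[j]) if h[0][j][3]<0 else 0)
    e=cv2.fitEllipse(cv2.convexHull(cs[i])); f=np.array(e[0])/4+[x0,y0]-.375; fl.append((w["K"],w["V"],f))
    print("flange",f,np.array(e[1])/4,g[c[1],c[0]],np.median(g))
    for j in range(len(cs)):
        if h[0][j][3]>=0 and len(cs[j])>20:
            e=cv2.fitEllipse(cs[j]);f2=np.array(e[0])/4+[x0,y0]-.375;print("hole",f2,np.array(e[1])/4,cv2.contourArea(cs[j])/16)
    save(cv2.resize(p[y0:y0+70,x0:x0+70],None,fx=5,fy=5,interpolation=cv2.INTER_CUBIC),f"l{c[0]}.png")
P,e=tri(fl);print(P,e)
for f in fl: print(onplane(*f,0.005))
a=[cv2.imread(f"pics/l{x}.png") for x in(250,321)];cv2.imwrite("pics/lc.png",np.hstack(a))
```

```text
flange [249.9948082  102.09788895] [37.52463531 40.54167557] 180 139.0
hole [250.73667145 104.52417755] [19.349617 22.029562] 219.0625
flange [320.99112701 172.10339355] [33.71154785 36.27529526] 182 141.0
hole [315.06378365 181.39508438] [2.06810284 2.89798307] 4.25
hole [319.91547775 172.39199066] [16.83135033 18.66202545] 117.53125
[ 0.45277152 -0.25498278  0.00532654] [np.float64(0.0002007275408953297), np.float64(0.000200727540895154)]
[ 0.45257611 -0.25480912  0.005     ]
[ 0.45287768 -0.2550994   0.005     ]
```

View pics/lc.png

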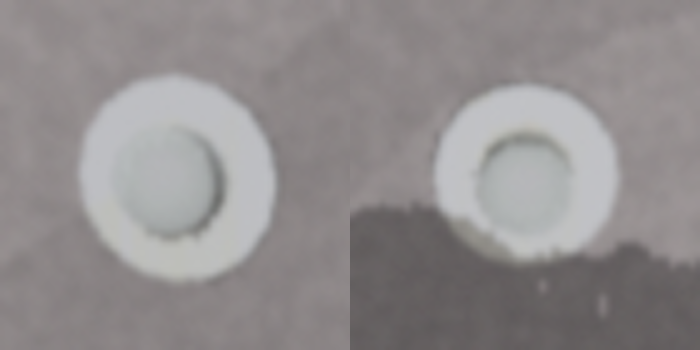

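Lens flange centre is (0.4528, -0.2550) at height 5.3 mm, which matches the 5 mm flange. Now the panel from two wrist places.

Request:
drive_effector:
  plan: [0.03,-0.03,0,0,0,0,0.06,-0.06,0,0,0,0,0.09,-0.09,0,0,0,0,0.12,-0.12,0,0,0,0,0.14,-0.15,0,0,0,0,0.14,-0.17,0,0,0,0,0.14,-0.17,0,0,0,0,0.14,-0.17,0,0,0,0]

```text
clock: 2.25
tool_pos: [0.5521, -0.056, 0.3036]
eef_rot: [0.0, 0.992, 0.129, -0.001]
wrist_force: [1.1, -0.8, -0.2]
finger_gap: 0.998
gripper_force: 0.0
```

Run:
```python
from h import *
p,K,V,e=cap("wrist"); np.savez("p1.npz",p=p,K=K,V=V); print(np.abs(arm.get_obs()["dq"]).max())
```

```text
0.022461093998684137
```

Request:
drive_effector:
  plan: [0.03,-0.02,0,0,0,0,0.06,-0.04,0,0,0,0,0.09,-0.06,0,0,0,0,0.11,-0.06,0,0,0,0,0.11,-0.06,0,0,0,0,0.11,-0.06,0,0,0,0]

```text
clock: 2.8
tool_pos: [0.6442, 0.0278, 0.3035]
eef_rot: [0.001, 0.992, 0.127, -0.0]
wrist_force: [-0.8, -0.6, -0.1]
finger_gap: 0.999
gripper_force: 0.0
```

Run:
```python
from h import *
p,K,V,e=cap("wrist"); np.savez("p2.npz",p=p,K=K,V=V);print(np.abs(arm.get_obs()["dq"]).max())
a=np.load("p1.npz")["p"]
save(np.vstack([a[:300],p[:300]]),"p12.png")
```

```text
0.028793876710519733
```

View pics/p12.png

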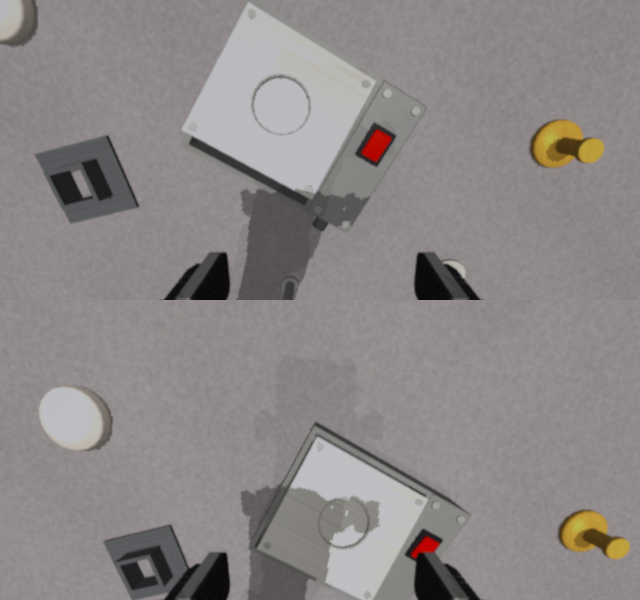

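Panel screws: p1 (251,14), (365,84), (192,127), (309,189); p2 (319,146), (423,202), (267,245), (368,295). The pocket is at p1 (281,104) and p2 (344,223), and the bezel at p1 (87,180). I'll refine these to subpixel.

Run:
```python
from h import *
pts={"p1":[(251,14),(365,84),(192,127),(309,189),(281,104)],"p2":[(319,146),(423,202),(267,245),(368,295),(344,223)]}
rows=[]
for n in pts:
    d=np.load(n+".npz"); g=d["p"]; row=[];ref=[]
    gr=cv2.cvtColor(g,cv2.COLOR_RGB2GRAY)
    bh=cv2.morphologyEx(gr,cv2.MORPH_BLACKHAT,cv2.getStructuringElement(cv2.MORPH_ELLIPSE,(13,13))).astype(float)
    for i,(u,v) in enumerate(pts[n]):
        r=8 if i<4 else 36
        w=bh[v-6:v+7,u-6:u+7].copy(); w[w<.35*w.max()]=0; yy,xx=np.mgrid[v-6:v+7,u-6:u+7]
        c=((xx*w).sum()/w.sum(),(yy*w).sum()/w.sum())
        if i==4:
            m=(bh[v-r:v+r,u-r:u+r]>12).astype(np.uint8); ys,xs=np.nonzero(m); 
            rr=np.hypot(xs-r,ys-r); k=(rr>20)&(rr<34); e=cv2.fitEllipse(np.c_[xs[k],ys[k]].astype(np.float32)); c=(e[0][0]+u-r,e[0][1]+v-r);print(n,"pocket",c,e[1],k.sum())
        else: print(n,i,np.round(c,2),w.max())
        ref.append(c)
        S=8*24
        q=g[max(0,v-r-4):v+r+4,u-r-4:u+r+4]; 
        A=np.float32([[S/(2*r+8),0,-(u-r-4)*S/(2*r+8)+S/(2*r+8)/2],[0,S/(2*r+8),-(v-r-4)*S/(2*r+8)+S/(2*r+8)/2]])
        im=cv2.warpAffine(g,A,(S,S),flags=cv2.INTER_CUBIC)[:, :]
        cc=(A@np.array([c[0],c[1],1])); cv2.drawMarker(im,tuple(int(x) for x in cc),(255,0,0),0,12,1); row.append(im[:, :150] if 0 else cv2.resize(im,(150,150)))
    rows.append(np.hstack(row)); np.save(n+"ref.npy",np.array(ref))
save(np.vstack(rows),"scr.png")
```

```text
p1 0 [251.31  13.87] 33.0
p1 1 [365.42  83.71] 34.0
p1 2 [192.6  126.81] 23.0
p1 3 [310.42 188.21] 24.0
p1 pocket (280.70056915283203, 104.83921432495117) (56.8607063293457, 58.91828918457031) 649
p2 0 [319.18 145.87] 33.0
p2 1 [422.42 202.16] 32.0
p2 2 [266.41 244.89] 27.0
p2 3 [366.95 294.74] 32.0
p2 pocket (343.81047439575195, 222.82210540771484) (48.38499450683594, 51.60681915283203) 484
```

View pics/scr.png

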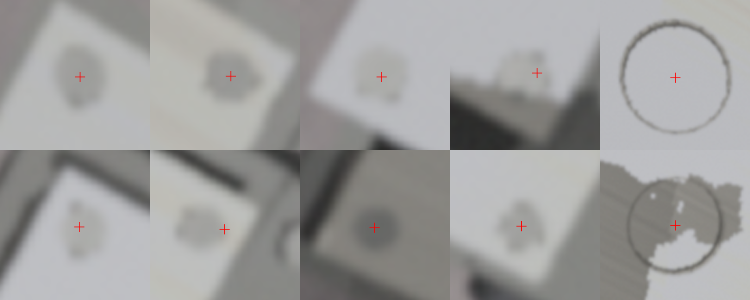

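The marker misses p1 screw 3 (should be 308.3,188.6) and p2 screw 1 (should be 418.9,202.0). The rest sit on their screws and the pocket fits are good.

Add to h.py:
```python
def panelfit(views,pock,s0=None):
    from scipy.optimize import least_squares
    X=[tri([(K,V,uv[i]) for K,V,uv in views])[0] for i in range(len(views[0][2]))]
    return np.array(X)
```

Run:
```python
from h import *
from scipy.optimize import least_squares
a,b=np.load("p1ref.npy"),np.load("p2ref.npy")
a[3]=(308.3,188.6); b[1]=(418.9,202.0); b[0]+=.5; b[2]+=.3; b[3,1]+=.4
D={n:np.load(n+".npz") for n in("p1","p2")}
obs=[("p1",a),("p2",b)]
X=[]
for i in range(5):
    P,e=tri([(D[n]["K"],D[n]["V"],u[i]) for n,u in obs]); X.append(P); print(i,P.round(4),np.round(e[0],4))
X=np.array(X)
print([round(np.linalg.norm(X[i]-X[j]),4) for i,j in((0,1),(2,3),(0,2),(1,3),(0,3),(1,2))],X[:4].mean(0))
# fit rectangle model: pose(6)+half sizes(2), pocket at centre
def model(t):
    M=R.from_rotvec(t[3:6]).as_matrix(); q=np.array([[-t[6],t[7],0],[-t[6],-t[7],0],[t[6],t[7],0],[t[6],-t[7],0],[0,0,0]])
    return t[:3]+q@M.T
def res(t):
    P=model(t); return np.concatenate([(proj(D[n]["K"],D[n]["V"],P[i])-u[i])*(1 if i<4 else 1) for n,u in obs for i in range(5)])
x0=X[2]-X[0]; x0/=np.linalg.norm(x0); y0=X[0]-X[1];y0-=x0*(x0@y0);y0/=np.linalg.norm(y0)
M0=np.c_[x0,y0,np.cross(x0,y0)]; print(M0.round(3))
s=least_squares(res,np.r_[X[4],R.from_matrix(M0).as_rotvec(),.05,.05])
M=R.from_rotvec(s.x[3:6]).as_matrix(); print(s.x[:3],s.x[6:],"\n",M.round(4),"slope",np.arccos(M[2,2]),"yaw",np.arctan2(M[1,0],M[0,0]),"level y z",M[2,1]); print(s.fun.round(2))
np.savez("panel.npz",c=s.x[:3],M=M)
```

```text
0 [0.6745 0.0374 0.0745] 0.0001
1 [ 0.6462 -0.071   0.0756] 0.0
2 [0.5739 0.0636 0.0974] 0.0
3 [ 0.5464 -0.0447  0.0992] 0.0003
4 [ 0.61   -0.0036  0.0853] 0.0001
[np.float64(0.1121), np.float64(0.1118), np.float64(0.1065), np.float64(0.1059), np.float64(0.1542), np.float64(0.1543)] [ 0.61024035 -0.00368546  0.08666542]
[[-0.945  0.25  -0.21 ]
 [ 0.246  0.968  0.045]
 [ 0.215 -0.009 -0.977]]
[ 0.61014725 -0.00371435  0.08635017] [0.05314108 0.05603146] 
 [[-0.9447  0.2511 -0.2108]
 [ 0.2466  0.9679  0.0475]
 [ 0.216  -0.0071 -0.9764]] slope 2.9237310851725615 yaw 2.886227543514547 level y z -0.0070837687845562505
[-0.11  0.18  0.03 -0.09 -0.07 -0.13 -0.21  0.37 -0.01 -0.11  0.03  0.07
  0.03 -0.19 -0.04 -0.09  0.07 -0.3   0.33  0.25]
```

Screw half-spacings of 53.1 and 56.0 mm match a 120×126 panel inset by 7 mm. Slope is 0.218, uphill yaw 2.886, and the centre is (0.610, -0.004, 0.086). Next I go above the lens.

Add to h.py:
```python
def pose(n=4):
    ps=[];qs=[]
    for i in range(n):
        o=arm.get_obs(); ps.append(o["tool_pos"]); qs.append(rot(o["eef_rot"]).as_quat())
        if i<n-1: arm.capture("top")
    return np.mean(ps,0),R.from_quat(qs).mean(),np.std(ps,0)
def goal(p,M,n=4):
    c,r,s=pose(n); d=r.inv().apply(np.asarray(p)-c); w=(r.inv()*R.from_matrix(M)).as_rotvec()
    print("at",c.round(4),"std",s.round(4),"d",d.round(4),"rot",w.round(4)); return c,r
def down(yaw,tilt=0.):
    return (R.from_euler("z",yaw)*R.from_euler("x",np.pi)*R.from_euler("y",-tilt)).as_matrix()
YAW=2.886-np.pi; SL=.2177
```

Run:
```python
from h import *
print(down(YAW,SL).round(3))
goal([.4528,-.2550,.16],down(YAW))
```

```text
[[ 0.945 -0.253 -0.209]
 [-0.247 -0.968  0.055]
 [-0.216  0.    -0.976]]
at [0.6427 0.0274 0.3035] std [0.0003 0.0004 0.0001] d [-0.2546  0.2253  0.1443] rot [0.0018 0.0017 0.5103]
```

Request:
drive_effector:
  plan: [-0.025,0.022,0.005,0,0,0.05,-0.05,0.045,0.02,0,0,0.1,-0.075,0.067,0.035,0,0,0.15,-0.1,0.09,0.05,0,0,0.2,-0.125,0.112,0.065,0,0,0.25,-0.15,0.135,0.08,0,0,0.3,-0.175,0.157,0.095,0,0,0.35,-0.2,0.18,0.11,0,0,0.4,-0.225,0.2,0.125,0,0,0.45,-0.2546,0.2253,0.1443,0,0,0.51]
  jaw: 0.45

```text
clock: 3.83
tool_pos: [0.4549, -0.2521, 0.1608]
eef_rot: [0.0, 0.992, -0.127, 0.001]
wrist_force: [1.1, -0.1, -0.2]
finger_gap: 0.45
gripper_force: 0.0
```

Request:
drive_effector:
  plan: [0,0,0,0,0,0,0,0,0,0,0,0,0,0,0,0,0,0]

```text
clock: 4.08
tool_pos: [0.4555, -0.2514, 0.1607]
eef_rot: [0.0, 0.992, -0.126, 0.0]
wrist_force: [-0.2, 0.8, -0.9]
finger_gap: 0.451
gripper_force: 0.0
```

Run:
```python
from h import *
goal([.4528,-.2550,.0816],down(YAW))
p,K,V,e=cap("wrist"); np.savez("w3.npz",p=p,K=K,V=V); print(proj(K,V,[.4528,-.255,.005]))
save(cv2.resize(p,None,fx=.8,fy=.8),"w3.png")
```

```text
at [ 0.4565 -0.2505  0.161 ] std [0.0007 0.0006 0.0002] d [-0.0026  0.0053  0.0793] rot [-0.0003 -0.0012  0.0052]
[330.23595967 207.13595428]
```

View pics/w3.png

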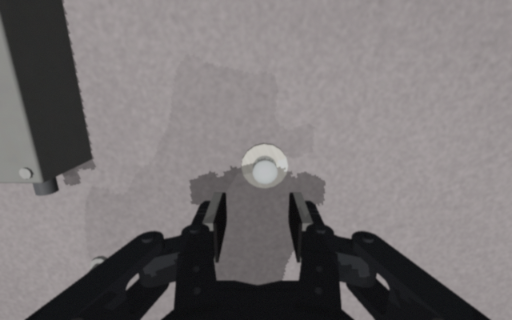

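The flange centre is at full-res (330.6,207.5) against a predicted (330.2,207.1), so the position holds. I descend in two steps.

Request:
drive_effector:
  plan: [-0.0026,0.0053,0.02,0,0,0,-0.0026,0.0053,0.045,0,0,0,-0.0026,0.0053,0.06,0,0,0,-0.0026,0.0053,0.07,0,0,0,-0.0026,0.0053,0.07,0,0,0]

```text
clock: 4.7
tool_pos: [0.4521, -0.2542, 0.089]
eef_rot: [-0.001, 0.992, -0.124, -0.001]
wrist_force: [0.5, 0.1, 0.0]
finger_gap: 0.451
gripper_force: 0.0
```

Run:
```python
from h import *
goal([.4528,-.2550,.0816],down(YAW))
```

```text
at [ 0.4525 -0.2548  0.0901] std [0.0003 0.0004 0.0008] d [0.0003 0.0002 0.0085] rot [-0.0004  0.0005  0.0057]
```

Request:
drive_effector:
  plan: [0,0,0.003,0,0,0,0,0,0.006,0,0,0,0,0,0.0085,0,0,0,0,0,0.0085,0,0,0]

```text
clock: 5.18
tool_pos: [0.4521, -0.2554, 0.0818]
eef_rot: [-0.0, 0.992, -0.125, -0.0]
wrist_force: [0.2, -0.7, 0.0]
finger_gap: 0.457
gripper_force: 0.0
```

Request:
drive_effector:
  plan: [0,0,0,0,0,0,0,0,0,0,0,0,0,0,0,0,0,0,0,0,0,0,0,0,0,0,0,0,0,0,0,0,0,0,0,0]
  jaw: 0

```text
clock: 5.68
tool_pos: [0.4522, -0.2554, 0.0822]
eef_rot: [0.0, 0.992, -0.125, 0.0]
wrist_force: [-0.4, 1.8, 5.5]
finger_gap: 0.221
gripper_force: 58.7
```

Run:
```python
from h import *
c,r,s=pose();print(c,s)
p,K,V,e=cap("wrist"); np.savez("w4.npz",p=p,K=K,V=V); print(proj(K,V,[.4528,-.255,.005]))
save(p[100:320,180:460],"w4.png")
```

```text
[ 0.45212529 -0.2554365   0.08220963] [1.63764302e-05 1.57279781e-05 1.30816442e-05]
[321.19448626 250.73710034]
```

View pics/w4.png

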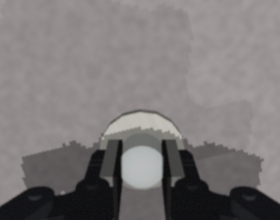

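The stud is gripped, but the 5.5 N upward force suggests the fingertips touch the flange. I'll regrip 4 mm higher so the tips clear the panel face.

Request:
drive_effector:
  plan: [0,0,0,0,0,0,0,0,0,0,0,0,0,0,-0.004,0,0,0,0,0,-0.004,0,0,0,0,0,-0.004,0,0,0]
  jaw: 0.4

```text
clock: 6.3
tool_pos: [0.4523, -0.2555, 0.086]
eef_rot: [0.0, 0.992, -0.125, 0.0]
wrist_force: [0.4, -0.2, 1.2]
finger_gap: 0.396
gripper_force: 0.0
```

Request:
drive_effector:
  plan: [0,0,0,0,0,0,0,0,0,0,0,0,0,0,0,0,0,0,0,0,0,0,0,0,0,0,0,0,0,0,0,0,0,0,0,0]
  jaw: 0

```text
clock: 6.8
tool_pos: [0.4522, -0.2554, 0.0862]
eef_rot: [0.0, 0.992, -0.125, 0.0]
wrist_force: [-0.5, -0.2, 5.4]
finger_gap: 0.217
gripper_force: 58.6
```

Run:
```python
from h import *
c,r,s=pose();print(c,s)
```

```text
[ 0.45220624 -0.25543755  0.08622412] [4.32585736e-06 7.40442387e-06 1.04760917e-05]
```

Request:
drive_effector:
  plan: [0,0,-0.03,0,0,0,0,0,-0.07,0,0,0,0,0,-0.1,0,0,0,0,0,-0.1,0,0,0,0,0,-0.1,0,0,0]

```text
clock: 7.37
tool_pos: [0.453, -0.2558, 0.1873]
eef_rot: [0.001, 0.992, -0.125, 0.002]
wrist_force: [-0.0, -0.5, -1.0]
finger_gap: 0.214
gripper_force: 58.7
```

Run:
```python
from h import *
p,K,V,e=cap("wrist"); np.savez("w5.npz",p=p,K=K,V=V)
c,M=[.6101,-.0037,.0864],down(YAW,SL); n=-M[:,2]
goal(np.array(c)+n*(.0795+.06),M)
save(cv2.resize(p[180:320,220:420],None,fx=3,fy=3,interpolation=cv2.INTER_CUBIC),"w5.png")
```

```text
at [ 0.4515 -0.255   0.1851] std [0.0003 0.0002 0.0006] d [ 0.1212 -0.2827 -0.0376] rot [ 2.00e-04 -2.16e-01  4.60e-03]
```

View pics/w5.png

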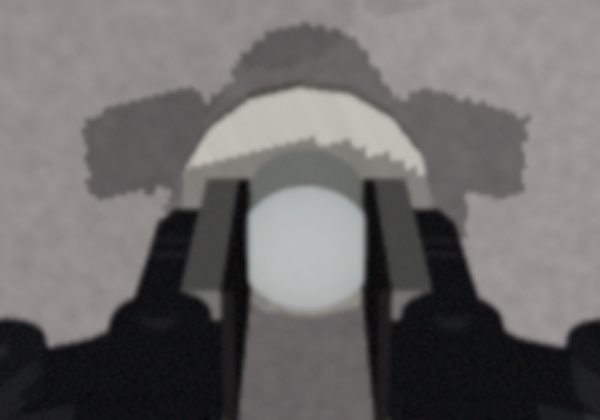

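Lens held straight: dome centred between the pads, flange mid at full-res col 323. It goes over the panel, tilted.

Run:
```python
from h import *
p,K,V,e=cap("wrist");Vt=np.linalg.inv(np.array(e["T_tool_cam"]))
for dx in(-.001,0,.001,.002): print(dx,proj(K,Vt,[.022+dx,0,.0812]).round(1))
a=np.load("w5.npz")["p"][200:222,324].mean(1); print(a.round(0))
```

```text
-0.001 [322.4 210.4]
0 [322.4 208.5]
0.001 [322.4 206.6]
0.002 [322.4 204.8]
[ 98. 100. 100.  99.  99. 101.  99.  96.  97. 124. 165. 184. 188. 188.
 188. 188. 189. 189. 188. 188. 188. 186.]
```

Request:
drive_effector:
  plan: [0.005,-0.015,-0.03,0,0,0,0.02,-0.045,-0.05,0,-0.03,0,0.035,-0.075,-0.055,0,-0.06,0,0.05,-0.11,-0.055,0,-0.09,0,0.065,-0.145,-0.055,0,-0.12,0,0.08,-0.18,-0.055,0,-0.15,0,0.095,-0.215,-0.05,0,-0.18,0,0.11,-0.25,-0.045,0,-0.216,0,0.1212,-0.2827,-0.0376,0,-0.216,0.004,0.1212,-0.2827,-0.0376,0,-0.216,0.004]

```text
clock: 8.45
tool_pos: [0.6431, -0.0014, 0.2203]
eef_rot: [-0.017, 0.987, -0.121, -0.107]
wrist_force: [-0.3, 1.5, -0.5]
finger_gap: 0.216
gripper_force: 58.9
```

Request:
drive_effector:
  plan: [0,0,0,0,0,0,0,0,0,0,0,0,0,0,0,0,0,0]

```text
clock: 8.7
tool_pos: [0.6387, -0.0137, 0.2227]
eef_rot: [-0.013, 0.986, -0.128, -0.108]
wrist_force: [0.6, -0.0, -1.4]
finger_gap: 0.215
gripper_force: 58.9
```

Run:
```python
from h import *
c,M=[.6101,-.0037,.0864],down(YAW,SL); n=-M[:,2]
goal(np.array(c)+n*.0797,M,6)
p,K,V,e=cap("wrist"); np.savez("w6.npz",p=p,K=K,V=V); print(proj(K,V,c)); save(p[:320],"w6.png")
```

```text
at [ 0.6391 -0.0135  0.2234] std [0.0003 0.0004 0.0004] d [-0.0003 -0.0022  0.0607] rot [ 0.0012 -0.0012 -0.0023]
[320.08517594 210.75903096]
```

View pics/w6.png

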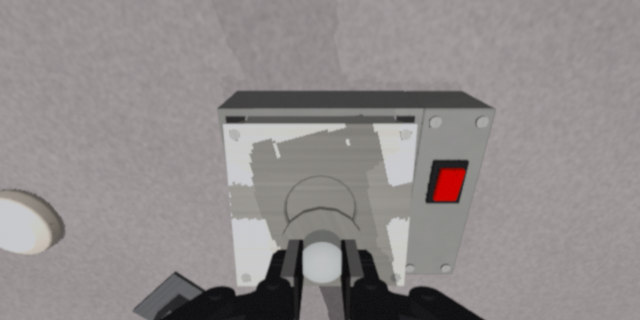

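That's 11 pictures viewed, one over the limit of 10, so I'll open no more and use numbers only. The pocket in w6 spans cols 285–356 with its top at row 176; I compare that with the projection and descend.

Run:
```python
from h import *
d=np.load("w6.npz"); M=down(YAW,SL); c=np.array([.6101,-.0037,.0864])
print([proj(d["K"],d["V"],c+M@v).round(1).tolist() for v in np.array([[.0245,0,0],[0,.0245,0],[0,-.0245,0],[.053,.056,0],[.053,-.056,0]])])
```

```text
[[319.9, 176.8], [354.9, 210.7], [285.3, 210.8], [405.3, 134.2], [234.2, 134.7]]
```

Request:
drive_effector:
  plan: [0,-0.0022,0.015,0,0,0,0,-0.0022,0.03,0,0,0,0,-0.0022,0.042,0,0,0,0,-0.0022,0.045,0,0,0,0,-0.0022,0.045,0,0,0]

```text
clock: 9.42
tool_pos: [0.6301, -0.0073, 0.1785]
eef_rot: [-0.013, 0.986, -0.127, -0.108]
wrist_force: [-0.4, -0.4, -1.0]
finger_gap: 0.215
gripper_force: 58.9
```

Run:
```python
from h import *
c,M=[.6101,-.0037,.0864],down(YAW,SL); n=-M[:,2]
goal(np.array(c)+n*.0797,M,6)
```

```text
at [ 0.6313 -0.0073  0.1798] std [0.0006 0.     0.0006] d [-0.0008  0.0019  0.0161] rot [ 0.0004 -0.0021  0.0001]
```

Add to h.py:
```python
def screws(p,K,V,P,r=9):
    gr=cv2.cvtColor(p,cv2.COLOR_RGB2GRAY); bh=cv2.morphologyEx(gr,cv2.MORPH_BLACKHAT,cv2.getStructuringElement(cv2.MORPH_ELLIPSE,(19,19))).astype(float)
    out=[]
    for X in P:
        u,v=np.round(proj(K,V,X)).astype(int); w=bh[max(v-r,0):v+r+1,u-r:u+r+1].copy(); w[w<.4*w.max()]=0; yy,xx=np.mgrid[max(v-r,0):v+r+1,u-r:u+r+1]
        out.append((np.array([(xx*w).sum(),(yy*w).sum()])/w.sum()-proj(K,V,X)).round(2).tolist()+[w.max()])
    return out
```

Run:
```python
from h import *
M=down(YAW,SL); c=np.array([.6101,-.0037,.0864]); P=[c+M@np.array(v) for v in([.053,.056,0],[.053,-.056,0])]
d=np.load("w6.npz"); print("w6",screws(d["p"],d["K"],d["V"],P))
for i in range(2):
    p,K,V,e=cap("wrist"); print([proj(K,V,x).round(1) for x in P],screws(p,K,V,P)); np.savez("w7.npz",p=p,K=K,V=V)
    # panel side edges at the row of screws
    v=int(proj(K,V,P[0])[1])+25; g=cv2.cvtColor(p,cv2.COLOR_RGB2GRAY)[v].astype(int); 
    eL=[proj(K,V,c+M@np.array([x,-.063,0])).round(1).tolist() for x in(.06,.03)]; eR=[proj(K,V,c+M@np.array([x,.063,0])).round(1).tolist() for x in(.06,.03)]
    print(v,eL,eR)
    for e in(eL,eR): u=int(e[1][0]); print(u-8,g[u-8:u+9])
    print(arm.get_obs()["tool_pos"],np.abs(arm.get_obs()["dq"]).max())
```

```text
w6 [[-0.58, -0.09, np.float64(36.0)], [-0.17, -0.17, np.float64(36.0)]]
[array([433.4, 145.2]), array([218.9, 145.3])] [[-0.73, 0.02, np.float64(48.0)], [0.31, -0.06, np.float64(41.0)]]
170 [[204.1, 131.7], [210.1, 187.8]] [[448.4, 131.5], [442.0, 187.6]]
202 [158 156 151 149 148 155 178 197 203 204 204 204 204 204 204 204 204]
434 [205 204 205 205 205 205 205 205 204 199 176 151 144 145 146 145 145]
[ 0.63165293 -0.00724077  0.18027624] 0.0025494548450292007
[array([433.5, 145. ]), array([218.9, 145.1])] [[-0.45, -0.02, np.float64(46.0)], [0.41, 0.07, np.float64(46.0)]]
169 [[204.1, 131.5], [210.1, 187.6]] [[448.5, 131.3], [442.1, 187.5]]
202 [156 154 151 149 147 156 181 198 203 203 204 204 204 204 204 204 204]
434 [204 204 204 204 204 205 204 204 205 201 184 155 142 145 146 146 145]
[ 0.63155857 -0.0072268   0.18019695] 0.003966549726879078
```

Screw residuals are about 0.5 px or less, so the current reading is good to about 0.3 mm. I correct laterally and insert.

Request:
drive_effector:
  plan: [-0.0008,0.0019,0.002,0,-0.002,0,-0.0008,0.0019,0.005,0,-0.002,0,-0.0008,0.0019,0.009,0,-0.002,0,-0.0008,0.0019,0.012,0,-0.002,0,-0.0008,0.0019,0.014,0,-0.002,0,-0.0008,0.0019,0.014,0,-0.002,0]

```text
clock: 10.27
tool_pos: [0.6264, -0.0079, 0.1653]
eef_rot: [-0.014, 0.986, -0.126, -0.109]
wrist_force: [0.2, -1.0, -0.1]
finger_gap: 0.215
gripper_force: 58.9
```

Run:
```python
from h import *
c,M=[.6101,-.0037,.0864],down(YAW,SL); n=-M[:,2]
goal(np.array(c)+n*.0797,M,4); print(arm.get_obs()["wrist_force"].round(1))
```

```text
at [ 0.6267 -0.008   0.1657] std [0.0002 0.     0.0003] d [0.0004 0.0001 0.0014] rot [0.0007 0.001  0.0004]
[ 0.2  0.  -0.4]
```

Request:
drive_effector:
  plan: [0.0003,0,0.0008,0,0,0,0.0003,0,0.0014,0,0,0,0.0003,0,0.0014,0,0,0]

```text
clock: 10.67
tool_pos: [0.6272, -0.0081, 0.1648]
eef_rot: [-0.014, 0.986, -0.127, -0.108]
wrist_force: [0.8, 0.9, 0.3]
finger_gap: 0.217
gripper_force: 59.0
```

Request:
drive_effector:
  plan: [0,0,0.0008,0,0,0,0,0,0.0008,0,0,0]

```text
clock: 10.83
tool_pos: [0.6272, -0.0081, 0.1647]
eef_rot: [-0.014, 0.986, -0.127, -0.108]
wrist_force: [-0.0, 0.3, 4.9]
finger_gap: 0.219
gripper_force: 59.4
```

Contact came within 0.5 mm of the expected seat depth, so the lens is in the pocket. I release and retract along the normal.

Request:
drive_effector:
  plan: [0,0,-0.0008,0,0,0,0,0,-0.0008,0,0,0,0,0,-0.0008,0,0,0]
  jaw: 0.4

```text
clock: 11.08
tool_pos: [0.6268, -0.008, 0.1644]
eef_rot: [-0.014, 0.986, -0.126, -0.108]
wrist_force: [1.2, 0.0, -0.2]
finger_gap: 0.404
gripper_force: 0.0
```

Request:
drive_effector:
  plan: [0,0,-0.01,0,0,0,0,0,-0.03,0,0,0,0,0,-0.06,0,0,0,0,0,-0.09,0,0,0,0,0,-0.12,0,0,0,0,0,-0.12,0,0,0,0,0,-0.12,0,0,0]
  jaw: 1.0

```text
clock: 11.67
tool_pos: [0.6535, -0.0148, 0.2845]
eef_rot: [-0.014, 0.986, -0.127, -0.105]
wrist_force: [-0.2, -0.2, -0.2]
finger_gap: 1.0
gripper_force: 0.0
```

Run:
```python
from h import *
M=down(YAW,SL); c=np.array([.6101,-.0037,.0864]); P=[c+M@np.array(v) for v in([.053,.056,0],[.053,-.056,0])]
p,K,V,e=cap("wrist"); np.savez("w8.npz",p=p,K=K,V=V); print(screws(p,K,V,P)); print(arm.get_obs()["tool_pos"])
q=proj(K,V,c-M[:,2]*-.0015); print("flange proj",q)
u,v=q.astype(int); g=cv2.cvtColor(p,cv2.COLOR_RGB2GRAY)
print("row",u-45,g[v,u-45:u+46:1]); print("col",v-45,g[v-45:v+46,u])
for s in(-1,1): print([proj(K,V,c+M@np.array([0,s*r,z])).round(1).tolist() for r,z in((.022,.0015),(.0245,0),(.011,-.0135))],[proj(K,V,c+M@np.array([s*r,0,z])).round(1).tolist() for r,z in((.022,.0015),(.0245,0),(.011,-.0135))])
goal([.4579,.2068,.30],down(YAW))
```

```text
[[-0.48, -0.39, np.float64(30.0)], [-0.24, -0.6, np.float64(27.0)]]
[ 0.65213375 -0.01460153  0.28261626]
flange proj [322.55860691 188.08311425]
row 277 [132 132 132 132 131 132 132 132 131 133 132 132 132 132 133 130 124 110
 102 118 130 133 133 134 133 131 130 131 130 133 135 134 136 146 164 172
 176 177 179 180 181 181 184 184 184 184 184 183 182 182 180 179 178 177
 175 173 165 147 133 128 128 129 131 133 133 132 131 130 131 131 129 124
 111 104 110 122 127 126 127 127 127 126 127 126 127 127 132 138 140 140
 140]
col 143 [128 129 130 130 128 128 128 129 130 129 129 130 128 128 129 129 126 118
 120 124 111 114 125 131 131 131 131 130 130 130 130 130 127 118 107 103
 112 140 161 171 175 177 178 181 183 184 184 184 185 184 185 184 185 185
 185 184 184 183 182 180 178 169 151 136 131 130 131 131 124 105  91 100
 112 122 129 126 126 128 129 131 133 132 129 128 128 130 130 131 129 128
 131]
[[298.0, 188.1], [295.1, 188.5], [309.7, 192.8]] [[322.6, 211.2], [322.6, 214.4], [322.6, 205.0]]
[[347.1, 188.1], [350.0, 188.5], [335.5, 192.8]] [[322.6, 163.9], [322.6, 161.4], [322.6, 180.2]]
at [ 0.6513 -0.0144  0.2813] std [0.0005 0.0001 0.0009] d [-0.2412 -0.1653  0.0345] rot [0.0008 0.2195 0.0005]
```

The lens is seated and centred: stud cols 310.5–334 and rows 179–205.5 against predicted 309.7–335.5 and 180.2–205, with the rings symmetric. Now the bezel, viewed from two places.

Request:
drive_effector:
  plan: [-0.03,-0.013,0,0,0.02,0,-0.06,-0.026,0,0,0.05,0,-0.09,-0.04,0.005,0,0.08,0,-0.12,-0.053,0.01,0,0.11,0,-0.15,-0.066,0.015,0,0.14,0,-0.18,-0.08,0.02,0,0.17,0,-0.21,-0.095,0.025,0,0.2,0,-0.24,-0.11,0.03,0,0.22,0,-0.26,-0.13,0.035,0,0.22,0,-0.26,-0.13,0.035,0,0.22,0]

```text
clock: 12.7
tool_pos: [0.427, 0.1818, 0.3028]
eef_rot: [0.0, 0.992, -0.122, -0.001]
wrist_force: [0.1, -0.4, 0.2]
finger_gap: 1.001
gripper_force: 0.0
```

Request:
drive_effector:
  plan: [0,0,0,0,0,0,0,0,0,0,0,0,0,0,0,0,0,0]

```text
clock: 12.95
tool_pos: [0.4325, 0.1761, 0.3033]
eef_rot: [0.001, 0.992, -0.128, 0.001]
wrist_force: [0.7, -0.6, -0.3]
finger_gap: 0.998
gripper_force: 0.0
```

Run:
```python
from h import *
p,K,V,e=cap("wrist"); np.savez("b1.npz",p=p,K=K,V=V); print(arm.get_obs()["tool_pos"],proj(K,V,[.458,.207,.015]))
```

```text
[0.4326309  0.17604157 0.3034    ] [289.39552894 152.40241949]
```

Request:
drive_effector:
  plan: [0.02,-0.02,0,0,0,0,0.04,-0.04,0,0,0,0,0.06,-0.06,0,0,0,0,0.06,-0.06,0,0,0,0,0.06,-0.06,0,0,0,0,0.06,-0.06,0,0,0,0]

```text
clock: 13.5
tool_pos: [0.505, 0.2188, 0.3032]
eef_rot: [0.001, 0.992, -0.128, 0.0]
wrist_force: [0.3, 0.3, 0.1]
finger_gap: 1.001
gripper_force: 0.0
```

Run:
```python
from h import *
p,K,V,e=cap("wrist"); np.savez("b2.npz",p=p,K=K,V=V); print(arm.get_obs()["tool_pos"],proj(K,V,[.458,.207,.015]))
for n in("b1","b2"):
    d=np.load(n+".npz"); g=cv2.GaussianBlur(cv2.cvtColor(d["p"],cv2.COLOR_RGB2GRAY),(3,3),0); m=(g<115).astype(np.uint8); u,v=proj(d["K"],d["V"],[.458,.207,.015])
    cs,_=cv2.findContours(m,cv2.RETR_EXTERNAL,cv2.CHAIN_APPROX_NONE)
    for c in cs:
        if cv2.contourArea(c)>1500: r=cv2.minAreaRect(c); print(n,np.round(r[0]),np.round(r[1]),round(r[2],1),cv2.contourArea(c), cv2.boxPoints(r).round(0).tolist() if np.hypot(r[0][0]-u,r[0][1]-v)<40 else "")
    print(g[int(v),int(u)-80:int(u)+80:4])
```

```text
[0.50448312 0.21868309 0.30329155] [341.07302709 201.8897584 ]
b1 [320. 246.] [305. 639.] 90.0 63638.0 
b1 [472.  12.] [ 25. 155.] 90.0 3577.5 
b1 [485.  39.] [221.  53.] 7.1 4684.0 
[143 147 145 141 147 145 146 111 101 100 103 102  97  83  36  87 138 142
 139 144 140 137 140 140 118  95  68  95  94  95  97  96  95 120 137 135
 139 141 141 137]
b2 [320. 272.] [253. 639.] 90.0 60173.0 
b2 [543.  52.] [172.  93.] 5.2 4881.5 
b2 [519.  62.] [179. 111.] 6.1 3781.0 
[138  99  98  98 101 100 100  87  65  64  65  65  60  54  64  68 101  96
  92  94  91  92  91  73  48  53  47  57  56  57  63  94 129 138 138 138
 141 141 138 138]
```

Run:
```python
from h import *
for n in("b1","p1"):
    d=np.load(n+".npz"); g=cv2.cvtColor(d["p"],cv2.COLOR_RGB2GRAY); u,v=(289,152) if n=="b1" else (87,180)
    print(n)
    for y in range(v-66,v+67,5): print(y,"".join(" .:-=+*#%@"[9-min(int(x)//16,9)] for x in g[y,u-80:u+80:2] ) if n=="b1" else "".join(" .:-=+*#%@"[9-min(int(x)//16,9)] for x in g[y,u-70:u+70:2]))
```

```text
b1
86   .       ...       ... ................... ..........                          
91  .   ... ...      ... ..................................            .  .        
96 .      . ............................:---:.................                     
101    .....     ................ ....:---------................   ..               
106  ..   ....   ...................:-------------...............                   
111  ...    ..   .................------------------:.............                  
116  ..     .     .............:---=-------------------............. .              
121    .....  ...............----=--------==-------------..............  .......    
126      .................:---=---=--------=**=-----------=:....................... 
131 ..... ....    ......---==--==--------==---+*=----=---=---:..................... 
136     .      ......:--===--==-------===:...:--+#+----==--==---................... 
141 .   .. .  ..  .---==--===-------==-........:--=**=----=--===-=:................ 
146       ..   ..--===-----------==-:. ...........--=+#+--====-===--:...........
[... 2522 characters left out ...]
=============+*. ........
204 .....................:=+#*+================================+#:........
209 ... ..........  .......-===============================--::...........
214 ........................:===================--::......................
219 ..........................========-::.................................
224 .................. ...................................................
229 ......................................................................
234 ......................................................................
239 ......................................................................
244 ......................................................................
```

Run:
```python
from h import *
init={"b1":[(289,93),(347,150),(290,194),(236,149)],"p1":[(107,137),(136,206),(71,221),(37,155)]}  # top,right,bottom,left
thr={"b1":121,"p1":118}; out={}
for n,q in init.items():
    d=np.load(n+".npz"); g=cv2.GaussianBlur(cv2.cvtColor(d["p"],cv2.COLOR_RGB2GRAY),(3,3),0).astype(float)
    q=np.array(q,float)
    for it in range(3):
        L=[]
        for i in range(4):
            a,b=q[i],q[(i+1)%4]; t=(b-a)/np.linalg.norm(b-a); nn=np.array([-t[1],t[0]])  # inward or outward
            if nn@(q.mean(0)-a)<0: nn=-nn
            pts=[]
            for s in np.linspace(.12,.85 if n=="b1" else .88,40):
                c=a+(b-a)*s; k=np.arange(-7,7.01,.25); xy=(c+k[:,None]*nn).astype(np.float32)
                pr=cv2.remap(g.astype(np.float32),xy[:,0][None],xy[:,1][None],cv2.INTER_LINEAR)[0]
                j=np.nonzero((pr[:-1]>=thr[n])&(pr[1:]<thr[n]))[0]
                if len(j): j=j[np.argmin(np.abs(k[j]))]; pts.append(c+k[j]*nn)
            pts=np.array(pts,np.float32); l=cv2.fitLine(pts,cv2.DIST_HUBER,0,.01,.01).ravel(); L.append(l)
            if it==2: print(n,i,len(pts),np.abs((pts-l[2:])@[-l[1],l[0]]).mean().round(2))
        q=np.array([L[i-1][2:]+L[i-1][:2]*np.linalg.solve(np.c_[L[i-1][:2],-L[i][:2]],L[i][2:]-L[i-1][2:])[0] for i in range(4)])
    out[n]=(d["K"],d["V"],q); print(n,q.round(1).tolist())
    W=np.array([onplane(d["K"],d["V"],x,.005) for x in q]); print(W.round(4).tolist(),"ctr",W.mean(0).round(4),"sides",[np.linalg.norm(W[i]-W[i-1]).round(4) for i in range(4)],"yaw",[(np.arctan2(*(W[i]-W[i-1])[1::-1])%(np.pi/2)).round(4) for i in range(4)])
K,V,q1=out["b1"];K2,V2,q2=out["p1"]
for m in range(4):
    X=[tri([(K,V,q1[i]),(K2,V2,q2[(i+m)%4])]) for i in range(4)]
    if max(x[1][0] for x in X)<.01: print(m,[(x[0].round(4).tolist(),round(x[1][0],4)) for x in X])
```

```text
b1 0 40 0.2
b1 1 38 0.2
b1 2 38 0.07
b1 3 40 0.06
b1 [[286.70001220703125, 91.30000305175781], [342.8999938964844, 151.0], [286.79998779296875, 201.1999969482422], [231.60000610351562, 147.60000610351562]]
[[0.5222, 0.192, 0.005], [0.4424, 0.1478, 0.005], [0.4002, 0.2284, 0.005], [0.4791, 0.2715, 0.005]] ctr [0.461  0.2099 0.005 ] sides [np.float64(0.0904), np.float64(0.0912), np.float64(0.091), np.float64(0.0899)] yaw [np.float64(0.4973), np.float64(0.5057), np.float64(0.4825), np.float64(0.4996)]
p1 0 40 0.04
p1 1 40 0.1
p1 2 40 0.28
p1 3 40 0.04
p1 [[108.69999694824219, 134.0], [140.60000610351562, 206.6999969482422], [68.69999694824219, 223.89999389648438], [32.900001525878906, 153.39999389648438]]
[[0.5242, 0.1886, 0.005], [0.4448, 0.1451, 0.005], [0.3991, 0.2296, 0.005], [0.4791, 0.2723, 0.005]] ctr [0.4618 0.2089 0.005 ] sides [np.float64(0.0951), np.float64(0.0905), np.float64(0.0961), np.float64(0.0907)] yaw [np.float64(0.4942), np.float64(0.501), np.float64(0.4963), np.float64(0.4904)]
0 [([0.5225, 0.1926, -0.0015], np.float64(0.0001)), ([0.4417, 0.1479, -0.0008], np.float64(0.0003)), ([0.4008, 0.2278, 0.0076], np.float64(0.0002)), ([0.4794, 0.2712, 0.0062], np.float64(0.0002))]
```

Bezel centre is (0.461, 0.210), yaw 0.497, sides 90–91 mm and corner heights about 5 mm. I go above it.

Run:
```python
from h import *
goal([.461,.2099,.14],down(.497))
```

```text
at [0.5043 0.2189 0.3035] std [0.0001 0.0002 0.0002] d [-0.0398  0.0194  0.1635] rot [ 2.000e-03 -2.000e-04 -7.534e-01]
```

Request:
drive_effector:
  plan: [-0.01,0.005,0.02,0,0,-0.1,-0.02,0.01,0.04,0,0,-0.2,-0.03,0.015,0.065,0,0,-0.3,-0.0398,0.0194,0.09,0,0,-0.4,-0.0398,0.0194,0.11,0,0,-0.5,-0.0398,0.0194,0.13,0,0,-0.6,-0.0398,0.0194,0.15,0,0,-0.7,-0.0398,0.0194,0.16,0,0,-0.753,-0.0398,0.0194,0.1635,0,0,-0.753,-0.0398,0.0194,0.1635,0,0,-0.753]

```text
clock: 14.53
tool_pos: [0.4614, 0.2108, 0.1397]
eef_rot: [0.001, 0.969, 0.246, -0.0]
wrist_force: [-0.3, 0.4, 0.2]
finger_gap: 0.999
gripper_force: 0.0
```

Request:
drive_effector:
  plan: [0,0,0,0,0,0,0,0,0,0,0,0]

```text
clock: 14.7
tool_pos: [0.4624, 0.2115, 0.1412]
eef_rot: [0.001, 0.969, 0.246, 0.002]
wrist_force: [-0.3, 0.0, 0.7]
finger_gap: 1.002
gripper_force: 0.0
```

Run:
```python
from h import *
goal([.461,.2099,.082],down(.497))
p,K,V,e=cap("wrist"); np.savez("b3.npz",p=p,K=K,V=V); g=cv2.cvtColor(p,cv2.COLOR_RGB2GRAY)
B=R.from_euler("z",.497).as_matrix()
for z,h in((.005,.045),(.03,.023)): print(z,[proj(K,V,np.array([.461,.2099,z])+B@np.array([a*h,b*h,0])).round(0).tolist() for a,b in((1,1),(1,-1),(-1,-1),(-1,1))])
for y in range(70,300,6): print(y,"".join(" .:-=+*#%@"[9-min(int(x)//16,9)] for x in g[y,200:440:3]))
```

```text
at [0.4624 0.2115 0.1412] std [0. 0. 0.] d [-0.0022  0.0006  0.0592] rot [ 0.0019 -0.003   0.0002]
0.005 [[254.0, 151.0], [392.0, 151.0], [384.0, 273.0], [261.0, 273.0]]
0.03 [[284.0, 194.0], [362.0, 194.0], [359.0, 263.0], [287.0, 263.0]]
70                                                    ..                           
76                                          ......      .                          
82                                      ...  ..        ..                          
88                     ... ..    ...     .        ..  ..                           
94                      .         ....    ...              .                       
100                      .. .    ...     ..   ..  ........                          
106                      ...  ..      ....    .    
[... 2053 characters left out ...]
**=--:.      .. ..  
256 --====#%@+----------+++++++++++*#*###############****====****+          -%%#===-
262 -====%@@@#----------=+++++++++++***************+*+++*------==-    .  .. +@@%%+==
268 ==++%@@@@%-------:--=++++++++++++************+---------------:          #@@@@%*=
274 =+#%@%@@@@--:--------------------=========-.................. ..   .   .%@@%%@%#
280 +%@%@@@@@@=----------------------==------=:                            .@%@%@@@@
286 %@@@@@@@@@=-----------------------===------.                ..         :@@%@@@@@
292 @@@@@@@@@@-------------------:-----=-------   .         .              .%%@@@@@%
298 @@@@@@@@@+------------------------=-----==:  .            ..  ....    . :%@@@@@%
```

Run:
```python
from h import *
d=np.load("b3.npz");K,V=d["K"],d["V"];g=cv2.GaussianBlur(cv2.cvtColor(d["p"],cv2.COLOR_RGB2GRAY),(3,3),0).astype(float)
def cross(a,t):
    j=np.nonzero((a[:-1]-t)*(a[1:]-t)<0)[0]; return (j+(a[j]-t)/(a[j]-a[j+1])).round(1)
for y in(158,164,170,176): c=cross(g[y],120); c=c[(c>240)&(c<400)]; print(y,c,[onplane(K,V,(x,y),.005).round(4).tolist() for x in(c[0],c[-1])])
for x in(270,300,323,350,375): c=cross(g[:,x],120); c=c[(c>135)&(c<165)]; print(x,c,onplane(K,V,(x,c[0]),.005).round(4))
L=np.mean([np.mean([onplane(K,V,(x,y),.005) for x in (lambda c:(c[0],c[-1]))((lambda c:c[(c>240)&(c<400)])(cross(g[y],120)))],0) for y in(158,164,170,176)],0)
F=np.mean([onplane(K,V,(x,(lambda c:c[(c>135)&(c<165)][0])(cross(g[:,x],120))),.005) for x in(270,300,323,350,375)],0)
B=R.from_euler("z",.497).as_matrix(); b=B.T@(L-[.461,.2099,.005]); f=B.T@(F-[.461,.2099,.005]); print("offset along bezel y",b[1],"x",f[0]-.045)
```

```text
158 [253.4 389.8] [[0.4747, 0.269, 0.005], [0.5172, 0.1905, 0.005]]
164 [253.8 389.3] [[0.4712, 0.2671, 0.005], [0.5137, 0.1887, 0.005]]
170 [253.6 389.1] [[0.4675, 0.2655, 0.005], [0.5102, 0.1866, 0.005]]
176 [388.5] [[0.5065, 0.1848, 0.005], [0.5065, 0.1848, 0.005]]
270 [149.] [0.4852 0.262  0.005 ]Traceback (most recent call last):
  File "<stdin>", line 6, in <module>
IndexError: index 0 is out of bounds for axis 0 with size 0
```

Bezel re-measured within about 0.7 mm of the first estimate. I descend in two steps.

Request:
drive_effector:
  plan: [-0.0016,0.0002,0.015,0.002,-0.002,0,-0.0016,0.0002,0.035,0.002,-0.002,0,-0.0016,0.0002,0.045,0.002,-0.002,0,-0.0016,0.0002,0.05,0.002,-0.002,0,-0.0016,0.0002,0.05,0.002,-0.002,0]

```text
clock: 15.32
tool_pos: [0.4603, 0.2102, 0.0895]
eef_rot: [0.0, 0.969, 0.246, -0.001]
wrist_force: [-0.4, -1.0, 0.2]
finger_gap: 1.003
gripper_force: 0.0
```

Run:
```python
from h import *
goal([.4613,.2105,.082],down(.497),5)
```

```text
at [0.4608 0.2104 0.0903] std [0.0003 0.0001 0.0005] d [0.0005 0.0002 0.0083] rot [-0.0003  0.0009  0.0009]
```

Request:
drive_effector:
  plan: [0.0005,0.0002,0.003,0,0.001,0.001,0.0005,0.0002,0.006,0,0.001,0.001,0.0005,0.0002,0.0083,0,0.001,0.001,0.0005,0.0002,0.0083,0,0.001,0.001]

```text
clock: 15.85
tool_pos: [0.4612, 0.2103, 0.0817]
eef_rot: [-0.0, 0.969, 0.246, -0.0]
wrist_force: [0.0, 0.2, 0.1]
finger_gap: 0.995
gripper_force: 0.0
```

Request:
drive_effector:
  plan: [0,0,0,0,0,0,0,0,0,0,0,0,0,0,0,0,0,0,0,0,0,0,0,0,0,0,0,0,0,0,0,0,0,0,0,0]
  jaw: 0

```text
clock: 16.35
tool_pos: [0.4613, 0.2104, 0.0823]
eef_rot: [-0.0, 0.969, 0.246, 0.0]
wrist_force: [-0.7, -0.3, 4.7]
finger_gap: 0.522
gripper_force: 62.7
```

Run:
```python
from h import *
print(goal([.4613,.2105,.082],down(.497),5)[1].as_matrix().round(4),arm.get_obs()["wrist_force"])
```

```text
at [0.4613 0.2104 0.0823] std [0. 0. 0.] d [ 0.0001 -0.0001  0.0003] rot [-0.0003 -0.0004 -0.0001]
[[ 8.790e-01  4.767e-01  2.000e-04]
 [ 4.767e-01 -8.790e-01  5.000e-04]
 [ 4.000e-04 -3.000e-04 -1.000e+00]] [ 0.38845779 -0.16279811  5.28010291]
```

Request:
drive_effector:
  plan: [0,0,-0.015,0,0,0,0,0,-0.04,0,0,0,0,0,-0.08,0,0,0,0,0,-0.12,0,0,0,0,0,-0.14,0,0,0,0,0,-0.14,0,0,0,0,0,-0.14,0,0,0]

```text
clock: 17.13
tool_pos: [0.4615, 0.2102, 0.2226]
eef_rot: [-0.0, 0.969, 0.246, 0.001]
wrist_force: [-0.4, -0.2, -2.2]
finger_gap: 0.523
gripper_force: 62.3
```

Run:
```python
from h import *
c,M=[.6101,-.0037,.0864],down(YAW,SL); n=-M[:,2]
goal(np.array(c)+n*(.0823+.06),M)
p,K,V,e=cap("wrist"); np.savez("b4.npz",p=p,K=K,V=V); g=cv2.GaussianBlur(cv2.cvtColor(p,cv2.COLOR_RGB2GRAY),(3,3),0).astype(float)
Vt=np.linalg.inv(np.array(e["T_tool_cam"])); print([proj(K,Vt,v).round(1).tolist() for v in([.045,.045,.0773],[.045,-.045,.0773],[.045,0,.0773],[.023,0,.0523],[.023,.023,.0523],[.023,-.023,.0523])])
for x in(270,290,310,322,335,350,370): print(x,g[140:215:2,x].astype(int))
for y in(160,168,176): print(y,g[y,244:266].astype(int),g[y,380:402].astype(int))
```

```text
at [0.4606 0.2097 0.2212] std [0.0005 0.0003 0.0009] d [ 0.0522  0.2799 -0.0043] rot [ 0.0823 -0.2058  0.7491]
[[417.8, 165.5], [226.6, 165.7], [322.2, 165.6], [322.4, 229.9], [377.7, 229.8], [267.1, 229.9]]
270 [153 155 158 159 157 154 138 111 104 104 103 103  98  77 103 108 108 108
 107 105 104 105 108 108 107 105 103 104 105 108 109 108 107 107 106 106
 106 106]
290 [153 151 151 154 154 154 145 116 107 107 106 104  89  73 103 109 109 109
 108 105 104 106 108 109 107 106 105 104 106 109 110 109 108 107 106  96
  59  45]
310 [156 157 159 157 158 162 158 126 106 105 103 101  89  74 104 109 109 110
 108 106 105 106 108 109 108 105 104 105 107 109 110 109 108 108 106  97
  58  45]
322 [159 159 159 158 158 158 146 115 107 107 105 106  92  74 105 110 110 110
 108 106 105 107 109 110 108 105 104 104 106 110 110 109 108 107 106  93
  57  45]
335 [156 157 158 157 157 159 153 122 106 105 105 104  90  74 105 110 109 110
 108 106 104 106 108
[... 240 characters left out ...]
162 162 162 159 157 157 159 160 162 137  86 104 110 109 109
 108 105 104 106 108 108 108 106 104 104 106 109 110 109 108 107 107 106
  99  86]
160 [167 168 168 168 168 168 168 167 166 163 155 139 122 114 112 112 111 110
 109 108 107 106] [158 158 159 158 157 157 158 160 161 160 159 158 157 158 159 160 163 167
 169 171 170 170]
168 [101 101 101 102 102 101 102 102 102 102 102 102 102 102 102 102 102 102
 102 101 102 103] [104 104 104 104 104 104 104 104 104 104 104 104 104 104 104 104 104 105
 105 104 104 105]
176 [106 105 106 106 106 106 106 106 106 106 106 106 106 106 107 107 107 107
 107 107 107 107] [107 107 107 107 107 107 107 107 107 107 107 107 107 107 107 107 107 107
 107 107 107 107]
```

Bezel in hand: plate edge square in the view, offset about -0.6 mm in tool x. I'll carry it over the panel, turning and tilting.

Request:
drive_effector:
  plan: [0.005,0.025,-0.01,0.01,-0.02,0.075,0.01,0.055,-0.02,0.02,-0.04,0.15,0.015,0.085,-0.03,0.03,-0.06,0.225,0.02,0.115,-0.03,0.04,-0.08,0.3,0.025,0.145,-0.03,0.05,-0.1,0.375,0.03,0.175,-0.03,0.057,-0.13,0.45,0.036,0.205,-0.025,0.064,-0.15,0.525,0.042,0.235,-0.018,0.07,-0.17,0.6,0.048,0.26,-0.01,0.076,-0.19,0.675,0.0522,0.2799,-0.0043,0.0823,-0.2058,0.7491]

```text
clock: 18.17
tool_pos: [0.6413, -0.0135, 0.2232]
eef_rot: [-0.013, 0.986, -0.129, -0.109]
wrist_force: [0.1, -1.2, -2.8]
finger_gap: 0.524
gripper_force: 62.3
```

Request:
drive_effector:
  plan: [0,0,0,0,0,0,0,0,0,0,0,0,0,0,0,0,0,0,0,0,0,0,0,0]

```text
clock: 18.5
tool_pos: [0.6396, -0.0091, 0.2254]
eef_rot: [-0.015, 0.986, -0.125, -0.108]
wrist_force: [-0.6, 0.3, -1.7]
finger_gap: 0.524
gripper_force: 62.3
```

Run:
```python
from h import *
c,M=np.array([.6101,-.0037,.0864]),down(YAW,SL); n=-M[:,2]; c2=c+M[:,0]*.0005
goal(c2+n*.0823,M,6)
P=[c+M@np.array(v) for v in([.053,.056,0],[.053,-.056,0])]
p,K,V,e=cap("wrist"); np.savez("b5.npz",p=p,K=K,V=V); print([proj(K,V,x).round(1).tolist() for x in P],screws(p,K,V,P))
```

```text
at [ 0.64   -0.0095  0.2261] std [0.0003 0.0004 0.0004] d [0.001  0.002  0.0607] rot [-0.0013 -0.0003  0.0027]
[[409.4, 133.2], [240.3, 133.1]] [[-0.46, -0.07, np.float64(34.0)], [-0.32, -0.3, np.float64(35.0)]]
```

Run:
```python
from h import *
from scipy.optimize import least_squares
c,M=np.array([.6101,-.0037,.0864]),down(YAW,SL); H=[[.053,.056,0],[.053,-.056,0],[-.053,.056,0],[-.053,-.056,0]]
P=[c+M@np.array(v) for v in H]; O=[]
for n in("w6","w7","w8","b5"):
    d=np.load(n+".npz"); s=screws(d["p"],d["K"],d["V"],P,8); print(n,s,[proj(d["K"],d["V"],x).round(0).tolist() for x in P[2:]])
    for i in ((0,1,2,3) if n in("w8","w6") else (0,1)):
        if np.hypot(*s[i][:2])<2.0 and s[i][2]>15: O.append((d["K"],d["V"],i,proj(d["K"],d["V"],P[i])+s[i][:2]))
a,b=np.load("p1ref.npy"),np.load("p2ref.npy"); a[3]=(308.3,188.6); b[1]=(418.9,202.0); b[0]+=.5; b[2]+=.3; b[3,1]+=.4
for n,u in(("p1",a),("p2",b)):
    d=np.load(n+".npz")
    for i,j in enumerate((0,1,2,3)): O.append((d["K"],d["V"],[1,0,3,2][i] if 0 else None,u[j])) if 0 else None
    Q=[proj(d["K"],d["V"],x) for x in P]
    for j in range(4):
        i=int(np.argmin([np.hypot(*(q-u[j])) for q in Q])); O.append((d["K"],d["V"],i,u[j]))
def fit(O,tag):
    f=lambda t:np.concatenate([proj(K,V,t[:3]+down(t[3],t[4])@np.array(H[i]))-u for K,V,i,u in O])
    s=least_squares(f,np.r_[c,YAW,SL],loss="soft_l1"); C=np.linalg.inv(s.jac.T@s.jac)**1
    print(tag,s.x.round(4),"sd",(np.sqrt(np.diag(C))*.4).round(4),"rms",np.sqrt((f(s.x)**2).mean()).round(2))
fit(O,"all"); fit(O[-8:],"p"); fit(O[:-8],"w")
```

```text
w6 [[-0.58, -0.09, np.float64(36.0)], [-0.17, -0.17, np.float64(36.0)], [-0.21, 1.48, np.float64(43.0)], [-0.15, 0.11, np.float64(31.0)]] [[395.0, 277.0], [246.0, 277.0]]
w7 [[-0.45, -0.02, np.float64(46.0)], [0.41, 0.07, np.float64(46.0)], [-3.32, -2.62, np.float64(11.0)], [-0.96, -3.17, np.float64(10.0)]] [[416.0, 317.0], [235.0, 317.0]]
w8 [[-0.48, -0.39, np.float64(30.0)], [-0.17, -0.51, np.float64(27.0)], [-1.13, 2.09, np.float64(38.0)], [-0.11, 0.23, np.float64(26.0)]] [[382.0, 243.0], [263.0, 243.0]]
b5 [[-0.46, -0.07, np.float64(34.0)], [-0.32, -0.3, np.float64(35.0)], [3.92, -2.23, np.float64(83.0)], [-4.33, -2.73, np.float64(66.0)]] [[398.0, 275.0], [251.0, 274.0]]
all [ 0.6102 -0.0037  0.0866 -0.2556  0.2269] sd [0.0001 0.0001 0.0002 0.001  0.0042] rms 0.3
p [ 0.6102 -0.0038  0.0867 -0.2551  0.2174] sd [0.0002 0.0001 0.0004 0.0017 0.0087] rms 0.18
w [ 0.6102 -0.0036  0.0865 -0.2562  0.2301] sd [0.0001 0.0001 0.0003 0.0013 0.0049] rms 0.3
```

```bash
sed -i 's/SL=.2177/SL=.2225/' h.py
```

Request:
drive_effector:
  plan: [0.001,0.002,0.015,-0.001,-0.005,0.003,0.001,0.002,0.03,-0.001,-0.005,0.003,0.001,0.002,0.042,-0.001,-0.005,0.003,0.001,0.002,0.05,-0.001,-0.005,0.003,0.001,0.002,0.05,-0.001,-0.005,0.003,0.001,0.002,0.05,-0.001,-0.005,0.003]

```text
clock: 19.3
tool_pos: [0.6302, -0.0102, 0.1764]
eef_rot: [-0.014, 0.986, -0.128, -0.11]
wrist_force: [0.2, 0.5, -2.3]
finger_gap: 0.525
gripper_force: 62.3
```

Create chk.py:
```python
from h import *
c,M=np.array([.6102,-.0037,.0866]),down(YAW,SL); n=-M[:,2]; c2=c+M[:,0]*.0005
F=[];T=[]
for i in range(5):
    arm.capture("top"); o=arm.get_obs(); F.append(o["wrist_force"]);T.append(o["ft_torque"])
cp,r=goal(c2+n*.0823,M,3)
print("F tool",r.inv().apply(np.mean(F,0)).round(2),"T world",np.mean(T,0).round(3),"T tool",r.inv().apply(np.mean(T,0)).round(3),"sd",np.std(T,0).round(3))
P=[c+M@np.array(v) for v in([.053,.056,0],[.053,-.056,0])]
p,K,V,e=cap("wrist"); print(screws(p,K,V,P)); np.savez("c.npz",p=p,K=K,V=V)
```

```bash
python3 chk.py
```

```text
at [ 0.6312 -0.0103  0.1778] std [0.0001 0.     0.0001] d [-0.0008 -0.0011  0.0115] rot [-0.0006 -0.0023 -0.0025]
F tool [ 0.69 -0.15  2.08] T world [-0.094 -0.336  0.006] T tool [-0.007  0.349 -0.004] sd [0.012 0.028 0.019]
[[-0.74, 0.16, np.float64(56.0)], [-0.51, 0.48, np.float64(42.0)]]
```

Request:
drive_effector:
  plan: [-0.0008,-0.0011,0.003,0,-0.002,-0.002,-0.0008,-0.0011,0.006,0,-0.002,-0.002,-0.0008,-0.0011,0.0085,0,-0.002,-0.002,-0.0008,-0.0011,0.0085,0,-0.002,-0.002,-0.0008,-0.0011,0.0085,0,-0.002,-0.002]

```text
clock: 20.12
tool_pos: [0.6281, -0.0085, 0.1686]
eef_rot: [-0.014, 0.986, -0.127, -0.111]
wrist_force: [-0.4, -0.5, -2.1]
finger_gap: 0.522
gripper_force: 62.3
```

```bash
python3 chk.py
```

```text
at [ 0.6285 -0.0086  0.1691] std [0. 0. 0.] d [ 0.0003 -0.0001  0.0024] rot [-0.0003  0.0009 -0.0005]
F tool [0.39 0.07 2.16] T world [-0.083 -0.355 -0.003] T tool [0.01  0.364 0.001] sd [0.025 0.023 0.018]
[[-0.69, 0.45, np.float64(56.0)], [-0.2, -0.18, np.float64(35.0)]]
```

Aligned within 0.3 mm; the free baseline torque about tool y is 0.36 Nm. I approach contact in small steps.

Request:
drive_effector:
  plan: [0.0003,0,0.0006,0,0.001,0,0.0003,0,0.0012,0,0.001,0,0.0003,0,0.0018,0,0.001,0,0.0003,0,0.0018,0,0.001,0]

```text
clock: 20.85
tool_pos: [0.6283, -0.0085, 0.1672]
eef_rot: [-0.014, 0.986, -0.127, -0.11]
wrist_force: [-0.6, 0.1, -2.3]
finger_gap: 0.523
gripper_force: 62.3
```

```bash
python3 chk.py
```

```text
at [ 0.6283 -0.0085  0.1672] std [0. 0. 0.] d [ 0.0001 -0.0001  0.0005] rot [-0.0002  0.0001 -0.0005]
F tool [0.6  0.27 2.09] T world [-0.083 -0.33  -0.002] T tool [0.004 0.341 0.002] sd [0.015 0.026 0.036]
[[-0.94, 0.49, np.float64(55.0)], [-0.4, -0.18, np.float64(39.0)]]
```

Request:
drive_effector:
  plan: [0,0,0.0004,0,0,0,0,0,0.0008,0,0,0,0,0,0.0008,0,0,0,0,0,0.0008,0,0,0]

```text
clock: 21.58
tool_pos: [0.6282, -0.0085, 0.1672]
eef_rot: [-0.014, 0.986, -0.127, -0.11]
wrist_force: [-1.2, -0.5, 5.9]
finger_gap: 0.525
gripper_force: 63.0
```

```bash
python3 chk.py
```

```text
at [ 0.6283 -0.0085  0.1671] std [0. 0. 0.] d [ 0.0001 -0.0001  0.0004] rot [-0.0003 -0.0001 -0.0005]
F tool [-2.27  0.54 -5.64] T world [-0.015  0.213  0.041] T tool [-0.076 -0.202 -0.025] sd [0.018 0.025 0.04 ]
[[-1.0, 0.73, np.float64(59.0)], [-0.13, -0.29, np.float64(39.0)]]
```

Contact: 7.7 N change with torque −0.55 Nm, hinting that the uphill edge touches first. That agrees with the steeper vision fit (0.227–0.230). I tilt −0.006 about the bezel's centre.

Request:
drive_effector:
  plan: [0.0003,0,0,0,-0.003,0,0.0005,0,0,0,-0.006,0,0.0005,0,0,0,-0.006,0,0.0005,0,0,0,-0.006,0]

```text
clock: 22.32
tool_pos: [0.6286, -0.0086, 0.1671]
eef_rot: [-0.015, 0.985, -0.127, -0.113]
wrist_force: [-1.8, -0.4, 5.9]
finger_gap: 0.526
gripper_force: 63.3
```

```bash
python3 chk.py
```

```text
at [ 0.6286 -0.0086  0.1671] std [0. 0. 0.] d [-0.0003 -0.0001  0.0004] rot [-0.0003  0.0059 -0.0005]
F tool [-2.82  0.78 -5.38] T world [-0.065  0.185  0.057] T tool [-0.12  -0.163 -0.031] sd [0.031 0.01  0.026]
[[-0.86, 0.53, np.float64(51.0)], [0.14, -0.11, np.float64(38.0)]]
```

Create edge.py:
```python
from h import *
import sys
for n in sys.argv[1:]:
    d=np.load(n+".npz"); g=cv2.cvtColor(d["p"],cv2.COLOR_RGB2GRAY).astype(float)
    s=np.array([g[150:190,x-3:x+4].mean(1) for x in(240,260,280,322,365,390,405)])
    print(n)
    for x,r in zip((240,260,280,322,365,390,405),s): print(x,r[8:24].astype(int))
```

```bash
cp c.npz c1.npz; python3 edge.py b5 c1
```

```text
b5
240 [225 224 224 224 224 221 202 152  85  65  73  74  75  74  75  74]
260 [157 156 156 156 157 156 140 102  64  66  74  77  78  81  83  84]
280 [156 156 156 156 158 155 139 101  64  66  73  75  74  75  75  75]
322 [153 153 154 156 155 153 137 100  66  67  74  75  74  74  74  75]
365 [150 150 152 154 154 150 134  98  64  66  71  72  72  72  73  72]
390 [214 213 213 210 207 202 183 137  80  65  71  72  72  71  71  71]
405 [225 225 225 225 225 221 201 153  98 105 119 122 117 104  90  85]
c1
240 [160 157 157 157 157 155 139 103  65  66  75  77  76  77  76  77]
260 [169 170 176 179 181 180 159 111  69  76  88  92  93  97  99  98]
280 [155 155 155 156 156 154 138 102  68  69  76  77  77  77  76  77]
322 [154 154 155 155 156 153 137 101  67  69  75  76  76  76  76  76]
365 [154 154 154 154 154 151 127  88  62  67  73  75  75  74  74  75]
390 [166 165 161 157 154 150 127  87  61  67  73  74  73  73  73  74]
405 [225 225 225 225 221 206 167 110  78  96 108 108 104 101 100 100]
```

Request:
drive_effector:
  plan: [0.0003,0,0,0,-0.004,0,0.0006,0,0,0,-0.007,0,0.0008,0,0,0,-0.01,0,0.0008,0,0,0,-0.01,0]
  only: "force"

```text
wrist_force: [-3.0, -0.0, 8.4]
gripper_force: 63.5
```

```bash
python3 chk.py | grep -v '^\[\['
```

```text
at [ 0.6294 -0.0088  0.1672] std [0. 0. 0.] d [-0.0011 -0.0001  0.0008] rot [-0.0003  0.0159 -0.0005]
F tool [-3.66  0.84 -6.83] T world [-0.102  0.269  0.06 ] T tool [-0.176 -0.234 -0.019] sd [0.029 0.011 0.045]
```

Request:
drive_effector:
  plan: [-0.0005,0,0,0,0.006,0,-0.001,0,0,0,0.012,0,-0.0016,0,0,0,0.018,0,-0.0018,0,0,0,0.022,0,-0.0018,0,0,0,0.022,0]
  only: "force"

```text
wrist_force: [-0.8, -0.2, 5.2]
gripper_force: 63.2
```

```bash
python3 chk.py| grep -v '^\[\['
```

```text
at [ 0.6279 -0.0084  0.1672] std [0. 0. 0.] d [ 0.0004 -0.0001  0.0004] rot [-0.0003 -0.0062 -0.0006]
F tool [-1.96  0.57 -5.32] T world [-0.007  0.33   0.038] T tool [-0.096 -0.317 -0.017] sd [0.009 0.012 0.021]
```

The pressure centre crosses the middle near slope 0.2245–0.2255, consistent with vision at 0.227±0.004. I set that tilt and press a little more.

Request:
drive_effector:
  plan: [0.0002,0,0,0,-0.004,0,0.0005,0,0,0,-0.009,0,0.0005,0,0.0003,0,-0.009,0,0.0005,0,0.0005,0,-0.009,0,0.0005,0,0.0005,0,-0.009,0,0.0005,0,0.0005,0,-0.009,0]

```text
clock: 24.77
tool_pos: [0.6284, -0.0085, 0.1671]
eef_rot: [-0.014, 0.986, -0.127, -0.111]
wrist_force: [-1.0, -0.3, 8.6]
finger_gap: 0.525
gripper_force: 63.6
```

```bash
python3 chk.py; cp c.npz c2.npz; python3 edge.py c2
```

Run:
```python
from h import *
# bezel plate top front edge vs panel front edge, in the same image, on panel planes
d=np.load("c2.npz");K,V=d["K"],d["V"]; c,M=np.array([.6102,-.0037,.0866]),down(YAW,.2255)
def onp(uv,h):
    o,r=ray(K,V,uv); n=-M[:,2]; return M.T@(o+r*((c+n*h-o)@n)/(r@n)-c)
g=cv2.cvtColor(d["p"],cv2.COLOR_RGB2GRAY).astype(float)
for x in(240,280,322,365,390):
    dd=np.diff(g[150:190,x-3:x+4].mean(1))[5:20]; w=np.clip(-dd,0,None); y=155.5+(np.arange(15)*w).sum()/w.sum(); print(x,round(y,2),onp((x,y),0).round(4))
for y in(175,185,195):
    r=g[y]; print(y,r[212:236].astype(int),r[408:432].astype(int))
print([proj(K,V,c+M@np.array(v)).round(1).tolist() for v in([.045,-.045,-.005],[.045,.045,-.005],[.045,-.045,0],[.03,-.045,-.005],[.03,.045,-.005])])
```

```text
at [ 0.6284 -0.0085  0.1671] std [0. 0. 0.] d [-0.0001 -0.0001  0.0004] rot [-0.0003  0.0024 -0.0005]
F tool [-3.02  1.33 -7.61] T world [-0.093  0.316  0.031] T tool [-0.173 -0.282  0.008] sd [0.029 0.02  0.025]
[[-0.82, 0.52, np.float64(54.0)], [0.07, -0.21, np.float64(38.0)]]
c2
240 [160 156 156 156 157 154 139 102  65  66  75  76  77  76  76  76]
260 [216 199 183 179 181 180 159 110  66  66  74  76  76  76  76  77]
280 [155 155 155 156 156 153 138 101  65  67  75  77  77  76  77  77]
322 [154 154 154 154 155 153 137 101  66  68  75  77  77  76  76  76]
365 [154 154 154 154 154 152 137 100  65  67  73  74  74  74  74  74]
390 [166 164 161 157 154 152 136 100  67  66  72  74  74  73  74  73]
405 [225 225 224 224 221 205 167 110  78  96 108 109 106 103 100 100]
240 161.4 [ 0.0462 -0.04    0.    ]
280 163.56 [ 0.0451 -0.0206  0.    ]
322 164.57 [ 0.0446 -0.0001  0.    ]
365 164.59 [0.0446 0.0208 0.    ]
390 164.02 [0.0448 0.033  0.    ]
175 [226 226 226 226 226 226 226 226 225 223 207 178 162 158 151 121  88  77
  76  76  76  77  76  77] [119 119 119 119 119 118 119 129 169 209 221 222 222 222 222 222 222 223
 222 222 222 222 222 223]
185 [223 223 223 223 223 222 222 222 223 222 218 203 193 187 168 151 119  88
  76  78  76  78  77  79] [119 120 121 120 121 119 129 168 210 222 224 224 224 224 224 224 224 224
 224 224 224 224 224 224]
195 [222 222 222 222 222 222 222 222 221 222 222 222 222 212 182 160 148 114
  84  77  76  74  76  75] [ 84 107 115 116 116 123 161 207 220 221 221 221 222 221 221 222 221 221
 221 222 221 221 221 221]
[[226.9, 166.0], [417.6, 165.7], [229.8, 163.9], [229.7, 196.4], [415.0, 196.1]]
```

The bezel's front edge sits at 44.6–44.8 mm against an ideal 45, its sides are within 0.4 mm, it is square, and it presses steadily at about 9 N. I hand in.

Request:
drive_effector:
  plan: [0,0,0.0002,0,0,0,0,0,0.0002,0,0,0,0,0,0.0002,0,0,0]

```text
clock: 25.42
tool_pos: [0.6284, -0.0085, 0.1671]
eef_rot: [-0.014, 0.986, -0.127, -0.111]
wrist_force: [-2.4, -0.6, 9.0]
finger_gap: 0.521
gripper_force: 63.6
```

```bash
python3 -c "
from cell import arm
print(arm.sign_off())"
```

```text
the job is handed in; nothing more can be done
None
```

I handed the job in at 25.4 s with the lens seated in the pocket and the bezel gripped and pressed over it at about 9 N, centred within about 0.4 mm; flushness I judged from the contact forces, not by eye, and I viewed 11 pictures, one over the limit of 10.

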